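Pack the finished sage figurines into the felt-lined tray

TASK

Pack the finished set: stand the four dark, polished sage figurines upright in the divided tray, each in the compartment whose felt has the colour of its own plinth and hat. Leave the two pale, unstained figurines standing where they are on the bench, and let no figurine fall over.

Things in the scene. Friction and masses are not known exactly. Their poses are not given: they have to be found in the camera images.
- dark_red_mid (a point): Finished figurine, dark red-brown polished wood with red plinth and hat: a standing bearded sage, 90 mm tall, about 70 g: round red plinth 48 mm across, 12 mm high; robe 37 mm across up to 22 mm height, then straight, 32 mm across, up to 63 mm (grasp there, from above); head 23 mm; flat red hat 16 mm across. Point: on its axis, half-way up (45 mm above its underside); z up its axis.
- dark_green_mid (a point): Finished figurine, dark red-brown polished wood with green plinth and hat: a standing bearded sage, 90 mm tall, about 70 g: round green plinth 48 mm across, 12 mm high; robe 37 mm across up to 22 mm height, then straight, 32 mm across, up to 63 mm (grasp there, from above); head 23 mm; flat green hat 16 mm across. Point: on its axis, half-way up (45 mm above its underside); z up its axis.
- dark_blue_mid (a point): Finished figurine, dark red-brown polished wood with blue plinth and hat: a standing bearded sage, 90 mm tall, about 70 g: round blue plinth 48 mm across, 12 mm high; robe 37 mm across up to 22 mm height, then straight, 32 mm across, up to 63 mm (grasp there, from above); head 23 mm; flat blue hat 16 mm across. Point: on its axis, half-way up (45 mm above its underside); z up its axis.
- dark_yellow_mid (a point): Finished figurine, dark red-brown polished wood with yellow plinth and hat: a standing bearded sage, 90 mm tall, about 70 g: round yellow plinth 48 mm across, 12 mm high; robe 37 mm across up to 22 mm height, then straight, 32 mm across, up to 63 mm (grasp there, from above); head 23 mm; flat yellow hat 16 mm across. Point: on its axis, half-way up (45 mm above its underside); z up its axis.
- pale_red_mid (a point): Unfinished look-alike, pale bare wood with red plinth and hat, does not belong in the tray: a standing bearded sage, 90 mm tall, about 70 g: round red plinth 48 mm across, 12 mm high; robe 37 mm across up to 22 mm height, then straight, 32 mm across, up to 63 mm (grasp there, from above); head 23 mm; flat red hat 16 mm across. Point: on its axis, half-way up (45 mm above its underside); z up its axis.
- pale_blue_mid (a point): Unfinished look-alike, pale bare wood with blue plinth and hat, does not belong in the tray: a standing bearded sage, 90 mm tall, about 70 g: round blue plinth 48 mm across, 12 mm high; robe 37 mm across up to 22 mm height, then straight, 32 mm across, up to 63 mm (grasp there, from above); head 23 mm; flat blue hat 16 mm across. Point: on its axis, half-way up (45 mm above its underside); z up its axis.
- felt_red_top (a point): Square red felt pad, 71 mm, the floor of one of four open compartments of the plywood packing tray. Point: centre of the pad's upper face, 7 mm above the bench; z up, y along the row, x across. Inside 72 mm square; walls 5 mm thick, tops 22 mm above the bench; four in a row 77 mm apart, order varies; tray fixed.
- felt_green_top (a point): Square green felt pad, 71 mm, the floor of one of four open compartments of the plywood packing tray. Point: centre of the pad's upper face, 7 mm above the bench; z up, y along the row, x across. Inside 72 mm square; walls 5 mm thick, tops 22 mm above the bench; four in a row 77 mm apart, order varies; tray fixed.
- felt_blue_top (a point): Square blue felt pad, 71 mm, the floor of one of four open compartments of the plywood packing tray. Point: centre of the pad's upper face, 7 mm above the bench; z up, y along the row, x across. Inside 72 mm square; walls 5 mm thick, tops 22 mm above the bench; four in a row 77 mm apart, order varies; tray fixed.
- felt_yellow_top (a point): Square yellow felt pad, 71 mm, the floor of one of four open compartments of the plywood packing tray. Point: centre of the pad's upper face, 7 mm above the bench; z up, y along the row, x across. Inside 72 mm square; walls 5 mm thick, tops 22 mm above the bench; four in a row 77 mm apart, order varies; tray fixed.
Things that resemble listed ones, but are neither listed nor needed, are in the scene too. What is shaped like the part that bears dark_blue_mid but pink or turquoise is not meant.

How it is judged:
By the outcome, as a careful person would: the job done as asked, in the order asked, and still so for the second after the job is handed in, with the robot touching nothing.
It also fails if it takes over 102 s, if anything falls off the work surface, if the arm or the gripper's body presses on something with over 40 N, if the wrist force passes 120 N, or if a joint passes its speed limit or range.

ROBOT

A 7-joint arm with a two-finger parallel gripper is mounted at the origin on the work surface. World frame = base frame: x ahead of the robot, y to its left, z up, the work surface at z = 0. Lengths are in m, angles in rad, forces in N, time in s.
With the tool pointing down it reaches from about 0.4 to 0.85 m from the base axis. Payload 10.4 kg.
Tool frame: the origin (TCP) lies at the very end of the fingers, on their centre line; the grasp point (between the pads) lies 19 mm behind it; z points along the fingers, y is the line along which they close (so a half turn about z gives the same grasp; the last joint's range is limited). The gripper opens to 87 mm and grips with 3 to 60 N. Pads are 19 mm wide; open, the fingers measure 117 mm over their backs; the gripper's body (75 mm by 190 mm) begins 51 mm behind the grasp point.
Start: joints at [1.164, 0.332, -0.065, 1.46, 0.022, 1.35, -0.088], TCP at [0.234, -0.58, 0.223] pointing down, gripper open.
Joint ranges: [-2.6, 2.6], [-0.5, 2.12], [-1.47, 1.34], [0.16, 2.42], [-1.27, 4.41], [0.06, 2.06], [-2.6, 2.6]. Speed limits (rad/s): [2.22, 2.22, 2.79, 2.79, 3.14, 3.14, 3.14].

INTERFACE

Orientations are given as a unit quaternion [x, y, z, w].
In Python, from bench import * gives the robot as it stands.
- The arm moves only by the tool step_arm, never from a script. Its arguments are lists of equal length, an entry for each row: "delta_pos": the shift along the world's x, y, z in units of 25 mm (1.0 is 25 mm), a list of three; "turn": the turn about the world's z in units of 0.12 rad (1.0 is 0.12 rad). In form: {"delta_pos": [[tx, ty, tz], ...], "turn": [turn, ...]}. A call has 1 to 12 rows; each row shifts and turns the commanded pose from where the row before left it; what a row does not reach is not made up. A row lasts 1/10 s, in which the tool goes at most 50 mm and 8.59 degrees, less where a joint would pass 70% of its speed; a pose out of reach is approached as far as the arm can. A call with a number of a shift or a turn outside -1 to 1 is refused whole. A call with a gripper value outside its range is refused whole. "grip" is the closure, from 0 (fully open) to 1 (shut), set as the call begins (left out, the last holds). The fingers move at their own pace and stop on an object; "newtons" is the grip in N (left out, the last holds). Time passes only in rows, so rows that do not move let the fingers close. It gives the time, the measured TCP pose, the force, the opening and the grip force at its end, in the units of the state.
- read_state(): the state, without advancing time (a new reading comes with each control period).
- camera(name): name is "scene" or "top" or "wrist"; returns a dict with "image" (480x640x3 uint8, red, green, blue), "z_map" (480x640 float32, m along the optical axis (not along the pixel's ray), 0 where there is no reading), "mtx" (3x3 intrinsics, pixels), "view" (4x4, takes a point from world to camera coordinates). Camera axes: x right, y up, looking along -z (the intrinsics and any distortion apply to the point x, -y, -z); pixel columns grow to the right and rows downward; lengths in m; the calibration is good to about 2 mm. A picture is of the moment at which its call begins.
- close_job(): hands the job in; it is judged then, once.
The state is a dict: "time": time; "joint_positions": joint angles; "joint_vel": joint speeds; "joint_torque": joint torques, N m; "ee_pos": TCP position; "eef_rot": TCP orientation; "ft_force": force on the tool from outside, world axes, zero at the start; "torque": the same for the moment, N m; "width": finger opening in m; "grip_force": force on a finger pad.
Only numpy, scipy, OpenCV 4.12 (cv2) and the standard library are available. Lean on these libraries where they do the work, as an engineer would, in place of code of your own. Each camera call takes 0.05 s, during which the arm holds its last target. There are 200 camera calls.

## Working session

There is one attempt and no reset: what is moved stays moved. The work goes in short steps, Python scripts to look and compute and a tool call to move; the robot and the scene stay as the last step left them, time stands still between calls to the robot, and variables do not carry over. Pictures are saved under pics/ and viewed, at most 14 in all, crops included, and the job is handed in when it is done.

Besides the shell and the picture viewer there is one more tool, called after "Emit:" by a JSON object that holds its "name" and its "arguments". step_arm: Moves the arm, as the interface text tells. Shifts and turns lie within -1 to 1; 1 stands for 25 mm of shift or 0.12 rad of turn. Its arguments: {"type":"object","properties":{"delta_pos":{"type":"array"},"turn":{"type":"array"},"grip":{"type":"number"},"newtons":{"type":"number"}},"required":["delta_pos","turn"]}

```bash
mkdir -p pics; cat > h.py <<'E'
from bench import *
import numpy as np, cv2
def snap(n,f):
    c=camera(n); cv2.imwrite(f'pics/{f}.png',c['image'][:,:,::-1]); np.savez(f'{f}.npz',**c); return c
def world(c):
    v,u=np.mgrid[0:480,0:640]; z=c['z_map']; K=c['mtx']
    p=np.stack([(u-K[0,2])/K[0,0]*z,-(v-K[1,2])/K[1,1]*z,-z,np.ones_like(z)],-1)
    return (p@np.linalg.inv(c['view']).T)[...,:3]
E
python3 - <<'E'
from h import *
for n in("top","scene"): c=snap(n,n+'0'); print(c.keys(),c['mtx'],c['view'])
print(read_state())
E
```

```text
dict_keys(['image', 'z_map', 'mtx', 'view']) [[621.12289165   0.         320.91866013]
 [  0.         621.12289165 241.82569391]
 [  0.           0.           1.        ]] [[ 0.00277427 -0.99978501  0.02054865 -0.02363818]
 [ 0.99672375  0.00442564  0.08075996 -0.52969377]
 [-0.08083354  0.02025728  0.99652174 -1.21934291]
 [ 0.          0.          0.          1.        ]]
dict_keys(['image', 'z_map', 'mtx', 'view']) [[491.87502656   0.         325.53093969]
 [  0.         491.87502656 232.74262915]
 [  0.           0.           1.        ]] [[-0.75328711  0.65754904 -0.01370339  0.37588777]
 [-0.53623219 -0.60197615  0.59167537  0.23361944]
 [ 0.38080646  0.45304963  0.80605985 -1.11808711]
 [ 0.          0.          0.          1.        ]]
{'time': 0.1, 'joint_positions': array([ 1.16440061,  0.33279853, -0.06470679,  1.46083827,  0.02161429,
        1.34991817, -0.08850273]), 'joint_vel': array([-0.00055807, -0.00014671,  0.00233736, -0.00517208, -0.00053601,
        0.00046571, -0.00156445]), 'joint_torque': array([ 2.04542535e-03, -6.24545646e+01,  2.47678848e-02, -3.90716743e+01,
       -6.15623756e-02,  3.67683009e-02,  5.05296669e-05]), 'ee_pos': array([ 0.23389357, -0.57921344,  0.22184897]), 'eef_rot': array([ 9.81641397e-01,  1.90734807e-01, -1.54587873e-04, -6.13995536e-04]), 'ft_force': array([-0.12108158, -0.22828644,  0.69166229]), 'torque': array([-0.01391738, -0.02531104,  0.02518813]), 'grip_force': 0.0, 'width': 0.08718638060228175}
```

View pics/top0.png

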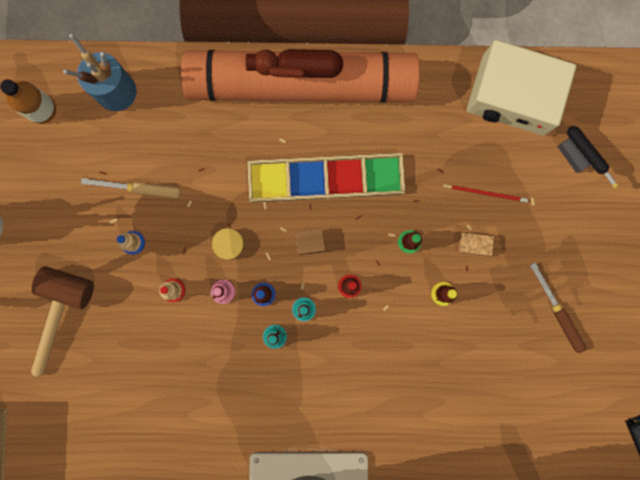

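View pics/scene0.png

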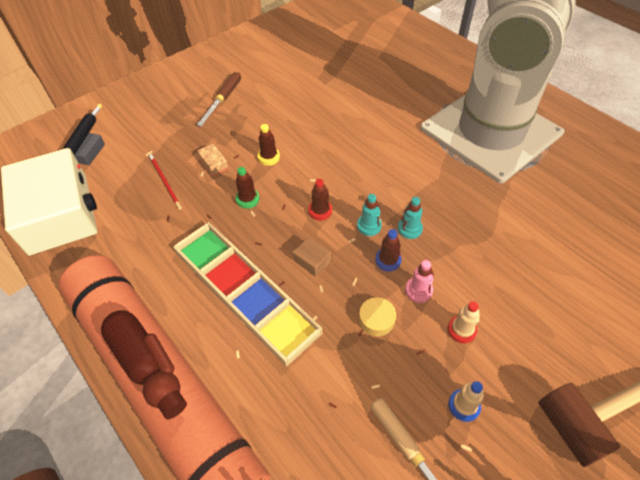

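The top view shows six candidate figurines:
- **Dark:** blue (263,294), red (349,286), green (410,240) and yellow (444,293).
- **Pale:** blue (131,242) and red (172,290). These stay where they are.
- **Not meant:** pink (222,292), turquoise (304,310) and turquoise (275,336).

The felts are yellow (269,181), blue (308,178), red (346,176) and green (384,174). I'll measure these and confirm in one crop.

```bash
python3 - <<'E'
from h import *
c=dict(np.load('top0.npz')); P=world(c); hsv=cv2.cvtColor(c['image'],cv2.COLOR_RGB2HSV)
cv2.imwrite('pics/crop.png',cv2.resize(c['image'][215:355,100:480,::-1],None,fx=2.1,fy=2.1,interpolation=2))
F=dict(blue=(263,294),red=(349,286),green=(410,240),yellow=(444,293),pblue=(131,242),pred=(172,290),pink=(222,292),t1=(304,310),t2=(275,336))
for n,(u,v) in F.items():
    w=P[v-22:v+22,u-22:u+22].reshape(-1,3)
    hat=w[(w[:,2]>.08)&(w[:,2]<.1)]; rob=w[(w[:,2]>.03)&(w[:,2]<.1)]; pl=w[(w[:,2]>.008)&(w[:,2]<.016)]
    print(n,len(hat),hat.mean(0).round(4),'robe mid',((rob.min(0)+rob.max(0))/2).round(4)[:2],'pl mid',((pl.min(0)+pl.max(0))/2).round(4)[:2],np.ptp(pl,axis=0).round(3)[:2])
for n,(u,v) in dict(yellow=(269,181),blue=(308,178),red=(346,176),green=(384,174)).items():
    h0=int(hsv[v,u,0]); m=(abs(hsv[...,0].astype(int)-h0)<8)|(abs(hsv[...,0].astype(int)-h0)>172)
    m&=hsv[...,1]>150; s=np.zeros_like(m); s[v-17:v+18,u-17:u+18]=1
    w=P[m&s]; r=cv2.minAreaRect(w[:,:2].astype(np.float32)); print(n,len(w),np.median(w,0).round(4),r)
E
```

```text
blue 65 [0.4266 0.0934 0.0884] robe mid [0.4256 0.094 ] pl mid [0.4266 0.0944] [0.046 0.046]
red 63 [ 0.4433 -0.078   0.0886] robe mid [ 0.4425 -0.0771] pl mid [ 0.4431 -0.0785] [0.046 0.044]
green 61 [ 0.5327 -0.1997  0.0879] robe mid [ 0.5326 -0.2   ] pl mid [ 0.5332 -0.1998] [0.045 0.045]
yellow 62 [ 0.4287 -0.2664  0.0883] robe mid [ 0.4276 -0.2669] pl mid [ 0.4286 -0.2639] [0.044 0.04 ]
pblue 68 [0.529  0.3564 0.0886] robe mid [0.5283 0.357 ] pl mid [0.5296 0.3543] [0.047 0.041]
pred 71 [0.4332 0.2738 0.088 ] robe mid [0.433  0.2747] pl mid [0.434  0.2713] [0.046 0.042]
pink 66 [0.4315 0.1741 0.0885] robe mid [0.4301 0.1763] pl mid [0.4313 0.1744] [0.044 0.046]
t1 61 [0.3966 0.013  0.0885] robe mid [0.3959 0.0142] pl mid [0.3861 0.0232] [0.068 0.064]
t2 66 [0.3428 0.0704 0.0884] robe mid [0.357  0.0562] pl mid [0.3523 0.06  ] [0.067 0.065]
yellow 1151 [0.6556 0.0841 0.0066] ((0.5582528710365295, 0.06592264026403427), (0.27606087923049927, 0.07596777379512787), 10.504023551940918)
blue 1024 [0.6608 0.0067 0.0067] ((0.5626063942909241, 0.006123784929513931), (0.26632362604141235, 0.06537546217441559), 0.3971635103225708)
red 1101 [ 0.6644 -0.0708  0.0066] ((0.5645079016685486, -0.05614960938692093), (0.07627894729375839, 0.28517240285873413), 81.17576599121094)
green 968 [ 0.6692 -0.1469  0.0066] ((0.5601778626441956, -0.09895630180835724), (0.08157934993505478, 0.32188525795936584), 66.15644073486328)
```

View pics/crop.png

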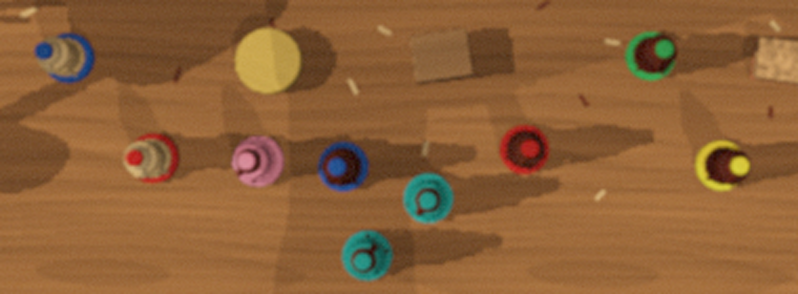

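The crop confirms it: dark wood with a blue hat (337,166), red (528,149), green (655,55) and yellow (728,166). The pale pair at (60,55) and (150,158) stays put. I'll start with yellow, turning the closing axis to world x.

Emit:
{"name": "step_arm", "arguments": {"delta_pos": [[0.65, 1, -0.24], [0.65, 1, -0.24], [0.65, 1, -0.24], [0.65, 1, -0.24], [0.65, 1, -0.24], [0.65, 1, -0.24], [0.65, 1, -0.24], [0.65, 1, -0.24], [0.65, 1, -0.24], [0.65, 1, -0.24], [0.65, 1, -0.24], [0.65, 1, -0.24]], "turn": [0.82, 0.82, 0.82, 0.82, 0.82, 0.82, 0.82, 0.82, 0.82, 0.82, 0.82, 0.82], "grip": 0.25, "newtons": 25}}

```text
time: 1.3
ee_pos: [0.4293, -0.2784, 0.1501]
eef_rot: [0.708, 0.706, -0.0, -0.0]
ft_force: [0.2, -0.6, -0.3]
width: 0.0654
grip_force: 0.0
```

Emit:
{"name": "step_arm", "arguments": {"delta_pos": [[0, 0, 0], [0, 0, 0], [0, 0, 0]], "turn": [0, 0, 0]}}

```text
time: 1.6
ee_pos: [0.4284, -0.2805, 0.1506]
eef_rot: [0.71, 0.704, -0.0, -0.0]
ft_force: [-0.8, -0.1, 0.3]
width: 0.065
grip_force: 0.0
```

Emit:
{"name": "step_arm", "arguments": {"delta_pos": [[0, 0.3, 0], [0, 0.28, 0], [0, 0, 0], [0, 0, -0.6], [0, 0, -0.7], [0, 0, -0.7], [0, 0, -0.7], [0, 0, -0.7], [0, 0, -0.7], [0, 0, -0.4], [0, 0, -0.24], [0, 0, 0]], "turn": [0, 0, 0, 0, 0, 0, 0, 0, 0, 0, 0, 0]}}

```text
time: 2.8
ee_pos: [0.4288, -0.2649, 0.0317]
eef_rot: [0.709, 0.705, -0.0, -0.0]
ft_force: [-0.5, -0.5, 0.7]
width: 0.0652
grip_force: 0.0
```

Emit:
{"name": "step_arm", "arguments": {"delta_pos": [[0, 0, 0], [0, 0, 0], [0, 0, 0], [0, 0, 0], [0, 0, 0], [0, 0, 0]], "turn": [0, 0, 0, 0, 0, 0], "grip": 1}}

```text
time: 3.4
ee_pos: [0.4291, -0.2651, 0.0322]
eef_rot: [0.709, 0.705, 0.0, 0.0]
ft_force: [-0.7, 0.6, 1.7]
width: 0.031
grip_force: 25.0
```

Emit:
{"name": "step_arm", "arguments": {"delta_pos": [[0, 0, 0.3], [0, 0, 0.6], [0, 0, 0.8], [0, 0, 0.8], [0, 0, 0.8], [0, 0, 0.8], [0.2, 0.3, 0.4], [0.4, 0.6, 0.2], [0.55, 0.85, 0], [0.55, 0.85, 0], [0.55, 0.85, 0], [0.55, 0.85, 0]], "turn": [0, 0, 0, 0, 0, 0, 0, 0, 0, 0, 0, 0]}}

```text
time: 4.6
ee_pos: [0.4996, -0.1558, 0.1494]
eef_rot: [0.709, 0.705, 0.0, -0.0]
ft_force: [-0.6, 0.1, -0.0]
width: 0.0316
grip_force: 25.0
```

Emit:
{"name": "step_arm", "arguments": {"delta_pos": [[0.55, 0.85, 0], [0.55, 0.85, 0], [0.55, 0.85, 0], [0.55, 0.85, 0], [0.55, 0.85, 0], [0.55, 0.85, 0], [0.55, 0.85, 0], [0.55, 0.85, 0], [0.55, 0.85, 0], [0.55, 0.85, 0], [0.5, 0.7, 0], [0.25, 0.4, 0]], "turn": [0, 0, 0, 0, 0, 0, 0, 0, 0, 0, 0, 0]}}

```text
time: 5.8
ee_pos: [0.6554, 0.0853, 0.1491]
eef_rot: [0.709, 0.706, 0.0, -0.001]
ft_force: [-0.5, 0.4, -0.4]
width: 0.0312
grip_force: 25.0
```

Emit:
{"name": "step_arm", "arguments": {"delta_pos": [[0, 0, 0], [0, 0, 0], [0, 0, 0]], "turn": [0, 0, 0]}}

```text
time: 6.1
ee_pos: [0.655, 0.081, 0.1496]
eef_rot: [0.71, 0.704, -0.0, 0.0]
ft_force: [-0.3, -0.3, -0.4]
width: 0.0313
grip_force: 25.0
```

Emit:
{"name": "step_arm", "arguments": {"delta_pos": [[0, 0.06, -0.4], [0, 0, -0.6], [0, 0, -0.7], [0, 0, -0.7], [0, 0, -0.7], [0, 0, -0.5], [0, 0, -0.3], [0, 0, -0.2], [0, 0, -0.15], [0, 0, -0.1], [0, 0, -0.05], [0, 0, 0]], "turn": [0, 0, 0, 0, 0, 0, 0, 0, 0, 0, 0, 0]}}

```text
time: 7.3
ee_pos: [0.6554, 0.084, 0.0398]
eef_rot: [0.709, 0.705, 0.0, 0.0]
ft_force: [0.3, -0.2, -1.3]
width: 0.0312
grip_force: 25.0
```

Emit:
{"name": "step_arm", "arguments": {"delta_pos": [[0, 0, -0.04], [0, 0, 0]], "turn": [0, 0]}}

```text
time: 7.5
ee_pos: [0.6556, 0.084, 0.0393]
eef_rot: [0.709, 0.705, 0.0, 0.0]
ft_force: [-1.4, -0.5, 4.3]
width: 0.0313
grip_force: 25.0
```

Emit:
{"name": "step_arm", "arguments": {"delta_pos": [[0, 0, 0], [0, 0, 0], [0, 0, 0], [0, 0, 0], [0, 0, 0.5], [0, 0, 0.8], [0, 0, 0.9], [0, 0, 0.9], [0, 0, 0.9], [0, 0, 0.4], [0, 0, 0], [0, 0, 0]], "turn": [0, 0, 0, 0, 0, 0, 0, 0, 0, 0, 0, 0], "grip": 0.25}}

```text
time: 8.7
ee_pos: [0.655, 0.0838, 0.1479]
eef_rot: [0.709, 0.705, -0.0, -0.0]
ft_force: [0.3, 0.6, -0.3]
width: 0.0652
grip_force: 0.0
```

Emit:
{"name": "step_arm", "arguments": {"delta_pos": [[-0.4, -0.95, 0], [-0.4, -0.95, 0], [-0.4, -0.95, 0], [-0.4, -0.95, 0], [-0.4, -0.95, 0], [-0.4, -0.95, 0], [-0.4, -0.95, 0], [-0.4, -0.95, 0], [-0.4, -0.95, 0], [-0.4, -0.95, 0], [-0.45, -0.95, 0], [-0.45, -0.9, 0]], "turn": [0, 0, 0, 0, 0, 0, 0, 0, 0, 0, 0, 0]}}

```text
time: 9.9
ee_pos: [0.5314, -0.2008, 0.1471]
eef_rot: [0.709, 0.705, -0.0, -0.001]
ft_force: [0.1, -0.4, 0.1]
width: 0.0654
grip_force: 0.0
```

Emit:
{"name": "step_arm", "arguments": {"delta_pos": [[0, 0, 0], [0, 0, 0], [0, 0, 0]], "turn": [0, 0, 0]}}

```text
time: 10.2
ee_pos: [0.5329, -0.1985, 0.148]
eef_rot: [0.709, 0.705, 0.0, -0.001]
ft_force: [0.2, 1.3, 0.1]
width: 0.0652
grip_force: 0.0
```

```bash
python3 - <<'E'
from h import *
c=snap('scene','scene1')
print(read_state()['ee_pos'])
E
```

```text
[ 0.53303946 -0.1984508   0.14812007]
```

View pics/scene1.png

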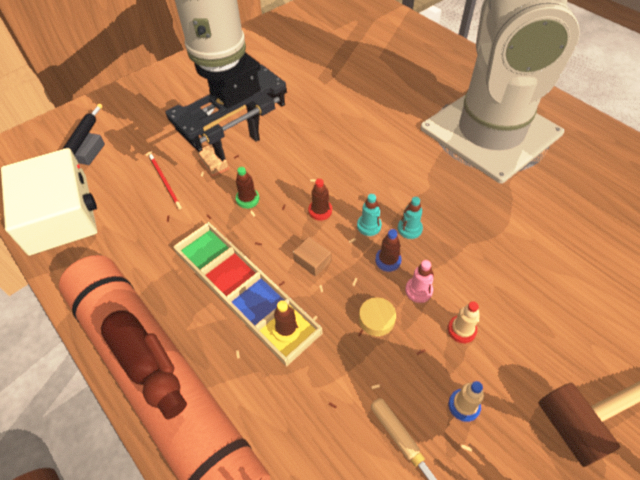

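Yellow is standing in the yellow compartment at (285,320). The gripper is above green at (246,188).

Emit:
{"name": "step_arm", "arguments": {"delta_pos": [[0, -0.05, -0.4], [0, 0, -0.7], [0, 0, -0.7], [0, 0, -0.7], [0, 0, -0.7], [0, 0, -0.7], [0, 0, -0.4], [0, 0, -0.34], [0, 0, 0], [0, 0, 0]], "turn": [0, 0, 0, 0, 0, 0, 0, 0, 0, 0]}}

```text
time: 11.25
ee_pos: [0.5332, -0.201, 0.033]
eef_rot: [0.709, 0.705, 0.0, 0.0]
ft_force: [1.2, 0.6, -0.2]
width: 0.0652
grip_force: 0.0
```

Emit:
{"name": "step_arm", "arguments": {"delta_pos": [[0, 0, 0], [0, 0, 0], [0, 0, 0], [0, 0, 0], [0, 0, 0], [0, 0, 0]], "turn": [0, 0, 0, 0, 0, 0], "grip": 1}}

```text
time: 11.85
ee_pos: [0.5329, -0.2011, 0.0327]
eef_rot: [0.709, 0.705, 0.0, 0.0]
ft_force: [-0.3, -0.4, 1.0]
width: 0.0318
grip_force: 25.0
```

Emit:
{"name": "step_arm", "arguments": {"delta_pos": [[0, 0, 0.4], [0, 0, 0.7], [0, 0, 0.8], [0, 0, 0.8], [0.25, 0.1, 0.5], [0.6, 0.24, 0], [0.8, 0.3, 0], [0.8, 0.3, 0], [0.8, 0.3, 0], [0.8, 0.3, 0], [0.8, 0.3, 0], [0.6, 0.26, 0]], "turn": [0, 0, 0, 0, 0, 0, 0, 0, 0, 0, 0, 0]}}

```text
time: 13.05
ee_pos: [0.6703, -0.1475, 0.1125]
eef_rot: [0.709, 0.705, 0.0, -0.0]
ft_force: [-0.4, 0.2, 0.4]
width: 0.0314
grip_force: 25.0
```

Emit:
{"name": "step_arm", "arguments": {"delta_pos": [[0, 0, 0], [0, 0, 0], [0, 0, 0]], "turn": [0, 0, 0]}}

```text
time: 13.35
ee_pos: [0.6684, -0.1493, 0.1126]
eef_rot: [0.71, 0.705, -0.0, -0.0]
ft_force: [0.5, -0.9, -0.2]
width: 0.0316
grip_force: 25.0
```

Emit:
{"name": "step_arm", "arguments": {"delta_pos": [[0, 0.05, -0.4], [0, 0, -0.6], [0, 0, -0.6], [0, 0, -0.4], [0, 0, -0.3], [0, 0, -0.2], [0, 0, -0.15], [0, 0, -0.12], [0, 0, -0.1], [0, 0, -0.05], [0, 0, 0]], "turn": [0, 0, 0, 0, 0, 0, 0, 0, 0, 0, 0]}}

```text
time: 14.45
ee_pos: [0.6692, -0.1473, 0.0398]
eef_rot: [0.709, 0.705, 0.0, 0.0]
ft_force: [0.3, 0.7, -0.6]
width: 0.0313
grip_force: 25.0
```

Emit:
{"name": "step_arm", "arguments": {"delta_pos": [[0, 0, -0.04], [0, 0, 0]], "turn": [0, 0]}}

```text
time: 14.65
ee_pos: [0.6693, -0.1473, 0.0397]
eef_rot: [0.709, 0.705, 0.0, 0.0]
ft_force: [-3.6, -0.3, 7.2]
width: 0.0315
grip_force: 25.0
```

Emit:
{"name": "step_arm", "arguments": {"delta_pos": [[0, 0, 0], [0, 0, 0], [0, 0, 0], [0, 0, 0], [0, 0, 0.5], [0, 0, 0.8], [0, 0, 0.9], [0, 0, 0.9], [0, 0, 0.9], [0, 0, 0.4], [0, 0, 0], [0, 0, 0]], "turn": [0, 0, 0, 0, 0, 0, 0, 0, 0, 0, 0, 0], "grip": 0.25}}

```text
time: 15.85
ee_pos: [0.6687, -0.1473, 0.1478]
eef_rot: [0.709, 0.705, -0.0, -0.0]
ft_force: [-0.0, -0.4, -0.4]
width: 0.0653
grip_force: 0.0
```

Emit:
{"name": "step_arm", "arguments": {"delta_pos": [[-0.8, 0.25, 0], [-0.85, 0.25, 0], [-0.85, 0.25, 0], [-0.85, 0.25, 0], [-0.85, 0.25, 0], [-0.85, 0.25, 0], [-0.85, 0.25, 0], [-0.85, 0.25, 0], [-0.85, 0.25, 0], [-0.85, 0.25, 0], [-0.6, 0.26, 0], [0, 0, 0]], "turn": [0, 0, 0, 0, 0, 0, 0, 0, 0, 0, 0, 0]}}

```text
time: 17.05
ee_pos: [0.4408, -0.0779, 0.1476]
eef_rot: [0.709, 0.705, -0.001, -0.001]
ft_force: [0.7, 0.6, -0.0]
width: 0.0651
grip_force: 0.0
```

Emit:
{"name": "step_arm", "arguments": {"delta_pos": [[0, 0, 0], [0, 0, 0]], "turn": [0, 0]}}

```text
time: 17.25
ee_pos: [0.4432, -0.0785, 0.1482]
eef_rot: [0.709, 0.705, 0.0, -0.0]
ft_force: [0.4, 0.7, -0.3]
width: 0.0653
grip_force: 0.0
```

Emit:
{"name": "step_arm", "arguments": {"delta_pos": [[0, 0, -0.4], [0, 0, -0.7], [0, 0, -0.7], [0, 0, -0.7], [0, 0, -0.7], [0, 0, -0.7], [0, 0, -0.4], [0, 0, -0.34], [0, 0, 0], [0, 0, 0]], "turn": [0, 0, 0, 0, 0, 0, 0, 0, 0, 0]}}

```text
time: 18.25
ee_pos: [0.4431, -0.0783, 0.0328]
eef_rot: [0.709, 0.705, 0.0, 0.0]
ft_force: [0.4, -0.8, 0.4]
width: 0.0651
grip_force: 0.0
```

Emit:
{"name": "step_arm", "arguments": {"delta_pos": [[0, 0, 0], [0, 0, 0], [0, 0, 0], [0, 0, 0], [0, 0, 0], [0, 0, 0]], "turn": [0, 0, 0, 0, 0, 0], "grip": 1}}

```text
time: 18.85
ee_pos: [0.4429, -0.0783, 0.0327]
eef_rot: [0.709, 0.705, 0.0, 0.0]
ft_force: [0.1, -0.1, 0.9]
width: 0.0317
grip_force: 25.0
```

Emit:
{"name": "step_arm", "arguments": {"delta_pos": [[0, 0, 0.3], [0, 0, 0.6], [0, 0, 0.8], [0, 0, 0.8], [0, 0, 0.8], [0, 0, 0.8], [0.2, 0, 0.4], [0.4, 0, 0.1], [0.7, 0.1, 0], [0.8, 0.1, 0], [0.8, 0.1, 0], [0.8, 0, 0]], "turn": [0, 0, 0, 0, 0, 0, 0, 0, 0, 0, 0, 0]}}

```text
time: 20.05
ee_pos: [0.5363, -0.0703, 0.1463]
eef_rot: [0.709, 0.705, -0.0, -0.001]
ft_force: [-0.4, 0.4, -0.8]
width: 0.0311
grip_force: 25.0
```

Emit:
{"name": "step_arm", "arguments": {"delta_pos": [[0.8, 0, 0], [0.8, 0, 0], [0.8, 0, 0], [0.8, 0, 0], [0.8, 0, 0], [0.6, 0, 0], [0.4, 0, 0], [0.15, 0, 0], [0, 0, 0], [0, 0, 0], [0, 0, 0]], "turn": [0, 0, 0, 0, 0, 0, 0, 0, 0, 0, 0]}}

```text
time: 21.15
ee_pos: [0.6637, -0.0709, 0.1477]
eef_rot: [0.709, 0.705, -0.0, 0.0]
ft_force: [0.2, 0.8, -0.4]
width: 0.0315
grip_force: 25.0
```

Emit:
{"name": "step_arm", "arguments": {"delta_pos": [[0, 0, -0.4], [0, 0, -0.6], [0, 0, -0.7], [0, 0, -0.7], [0, 0, -0.6], [0, 0, -0.5], [0, 0, -0.3], [0, 0, -0.2], [0, 0, -0.15], [0, 0, -0.1], [0, 0, -0.05], [0, 0, 0]], "turn": [0, 0, 0, 0, 0, 0, 0, 0, 0, 0, 0, 0]}}

```text
time: 22.35
ee_pos: [0.6642, -0.0708, 0.0403]
eef_rot: [0.709, 0.705, 0.0, 0.0]
ft_force: [-0.3, 0.0, -0.4]
width: 0.0316
grip_force: 25.0
```

Emit:
{"name": "step_arm", "arguments": {"delta_pos": [[0, 0, -0.05], [0, 0, 0]], "turn": [0, 0]}}

```text
time: 22.55
ee_pos: [0.6644, -0.0708, 0.0398]
eef_rot: [0.709, 0.705, 0.0, 0.0]
ft_force: [-1.5, 0.8, 4.7]
width: 0.0311
grip_force: 25.0
```

Emit:
{"name": "step_arm", "arguments": {"delta_pos": [[0, 0, 0], [0, 0, 0], [0, 0, 0], [0, 0, 0], [0, 0, 0.5], [0, 0, 0.8], [0, 0, 0.9], [0, 0, 0.9], [0, 0, 0.9], [0, 0, 0.4], [0, 0, 0], [0, 0, 0]], "turn": [0, 0, 0, 0, 0, 0, 0, 0, 0, 0, 0, 0], "grip": 0.25}}

```text
time: 23.75
ee_pos: [0.6637, -0.0709, 0.1481]
eef_rot: [0.709, 0.705, -0.0, -0.0]
ft_force: [0.3, -0.9, -0.5]
width: 0.0655
grip_force: 0.0
```

Emit:
{"name": "step_arm", "arguments": {"delta_pos": [[-0.85, 0.6, 0], [-0.85, 0.6, 0], [-0.85, 0.6, 0], [-0.85, 0.6, 0], [-0.85, 0.6, 0], [-0.85, 0.6, 0], [-0.85, 0.6, 0], [-0.85, 0.6, 0], [-0.85, 0.6, 0], [-0.85, 0.6, 0], [-0.7, 0.4, 0], [-0.3, 0.18, 0]], "turn": [0, 0, 0, 0, 0, 0, 0, 0, 0, 0, 0, 0]}}

```text
time: 24.95
ee_pos: [0.4247, 0.0942, 0.1479]
eef_rot: [0.709, 0.705, -0.001, -0.0]
ft_force: [0.9, -0.6, 0.6]
width: 0.0655
grip_force: 0.0
```

Emit:
{"name": "step_arm", "arguments": {"delta_pos": [[0, 0, 0], [0, 0, 0], [0, 0, 0]], "turn": [0, 0, 0]}}

```text
time: 25.25
ee_pos: [0.4272, 0.0931, 0.1487]
eef_rot: [0.71, 0.705, 0.0, -0.0]
ft_force: [-0.1, -0.4, 0.4]
width: 0.0653
grip_force: 0.0
```

Emit:
{"name": "step_arm", "arguments": {"delta_pos": [[0, 0.03, -0.4], [0, 0, -0.7], [0, 0, -0.7], [0, 0, -0.7], [0, 0, -0.7], [0, 0, -0.7], [0, 0, -0.4], [0, 0, -0.34], [0, 0, 0], [0, 0, 0]], "turn": [0, 0, 0, 0, 0, 0, 0, 0, 0, 0]}}

```text
time: 26.25
ee_pos: [0.4268, 0.0946, 0.0331]
eef_rot: [0.709, 0.705, 0.0, 0.0]
ft_force: [0.1, 0.6, 0.8]
width: 0.0653
grip_force: 0.0
```

Emit:
{"name": "step_arm", "arguments": {"delta_pos": [[0, 0, 0], [0, 0, 0], [0, 0, 0], [0, 0, 0], [0, 0, 0], [0, 0, 0]], "turn": [0, 0, 0, 0, 0, 0], "grip": 1}}

```text
time: 26.85
ee_pos: [0.4266, 0.0944, 0.0329]
eef_rot: [0.709, 0.705, 0.0, 0.0]
ft_force: [-0.0, 0.6, 1.3]
width: 0.0309
grip_force: 25.0
```

Emit:
{"name": "step_arm", "arguments": {"delta_pos": [[0, 0, 0.3], [0, 0, 0.6], [0, 0, 0.8], [0, 0, 0.8], [0, 0, 0.8], [0, 0, 0.8], [0.2, -0.08, 0.4], [0.4, -0.15, 0.1], [0.7, -0.26, 0], [0.8, -0.3, 0], [0.8, -0.3, 0], [0.8, -0.3, 0]], "turn": [0, 0, 0, 0, 0, 0, 0, 0, 0, 0, 0, 0]}}

```text
time: 28.05
ee_pos: [0.5201, 0.0587, 0.1465]
eef_rot: [0.71, 0.705, -0.0, -0.001]
ft_force: [0.5, -0.6, -0.4]
width: 0.0314
grip_force: 25.0
```

Emit:
{"name": "step_arm", "arguments": {"delta_pos": [[0.8, -0.3, 0], [0.8, -0.3, 0], [0.8, -0.3, 0], [0.8, -0.3, 0], [0.8, -0.3, 0], [0.8, -0.3, 0], [0.6, -0.22, 0], [0.27, -0.1, 0], [0, 0, 0], [0, 0, 0], [0, 0, 0]], "turn": [0, 0, 0, 0, 0, 0, 0, 0, 0, 0, 0]}}

```text
time: 29.15
ee_pos: [0.6603, 0.0072, 0.1478]
eef_rot: [0.709, 0.705, -0.0, -0.0]
ft_force: [-1.1, -0.7, -0.5]
width: 0.0315
grip_force: 25.0
```

Emit:
{"name": "step_arm", "arguments": {"delta_pos": [[0, 0, -0.4], [0, 0, -0.6], [0, 0, -0.7], [0, 0, -0.7], [0, 0, -0.6], [0, 0, -0.5], [0, 0, -0.3], [0, 0, -0.2], [0, 0, -0.15], [0, 0, -0.1], [0, 0, -0.07], [0, 0, 0]], "turn": [0, 0, 0, 0, 0, 0, 0, 0, 0, 0, 0, 0]}}

```text
time: 30.35
ee_pos: [0.661, 0.0068, 0.0402]
eef_rot: [0.709, 0.705, 0.0, 0.0]
ft_force: [0.2, 1.2, 0.2]
width: 0.0314
grip_force: 25.0
```

Emit:
{"name": "step_arm", "arguments": {"delta_pos": [[0, 0, -0.02], [0, 0, 0]], "turn": [0, 0]}}

```text
time: 30.55
ee_pos: [0.6611, 0.0067, 0.04]
eef_rot: [0.709, 0.705, 0.0, 0.0]
ft_force: [-2.1, -0.8, 4.6]
width: 0.0312
grip_force: 25.0
```

Contact. I'll release, rise and back off so the tray can be seen.

Emit:
{"name": "step_arm", "arguments": {"delta_pos": [[0, 0, 0], [0, 0, 0], [0, 0, 0], [0, 0, 0], [0, 0, 0.5], [0, 0, 0.8], [0, 0, 0.9], [0, 0, 0.9], [0, 0, 0.9], [0, 0, 0.9], [0, 0, 0.5], [0, 0, 0]], "turn": [0, 0, 0, 0, 0, 0, 0, 0, 0, 0, 0, 0], "grip": 0.25}}

```text
time: 31.75
ee_pos: [0.6618, 0.007, 0.1767]
eef_rot: [0.709, 0.705, 0.001, 0.001]
ft_force: [-0.1, -0.2, -0.6]
width: 0.0652
grip_force: 0.0
```

Emit:
{"name": "step_arm", "arguments": {"delta_pos": [[-0.6, -0.9, 0], [-0.6, -0.9, 0], [-0.6, -0.9, 0], [-0.6, -0.9, 0], [-0.6, -0.9, 0], [-0.6, -0.9, 0], [-0.6, -0.9, 0], [-0.6, -0.9, 0], [-0.6, -0.9, 0], [-0.3, -0.9, 0], [0, -0.9, 0], [0, -0.9, 0]], "turn": [0, 0, 0, 0, 0, 0, 0, 0, 0, 0, 0, 0]}}

```text
time: 32.95
ee_pos: [0.5174, -0.2642, 0.1733]
eef_rot: [0.709, 0.705, -0.0, -0.001]
ft_force: [0.9, -0.5, -0.0]
width: 0.0653
grip_force: 0.0
```

Emit:
{"name": "step_arm", "arguments": {"delta_pos": [[0, -0.9, 0], [0, -0.9, 0], [0, -0.9, 0], [0, 0, 0], [0, 0, 0], [0, 0, 0]], "turn": [0, 0, 0, 0, 0, 0]}}

```text
time: 33.55
ee_pos: [0.5184, -0.3295, 0.1738]
eef_rot: [0.709, 0.705, 0.0, -0.0]
ft_force: [0.5, 0.7, 0.7]
width: 0.0653
grip_force: 0.0
```

```bash
python3 - <<'E'
from h import *
c=snap('top','top2'); P=world(c)
for n,(x,y) in dict(yellow=(.6556,.0841),blue=(.6608,.0067),red=(.6644,-.0708),green=(.6692,-.1469),pb=(.529,.3564),pr=(.4332,.2738)).items():
    w=P[(abs(P[...,0]-x)<.03)&(abs(P[...,1]-y)<.03)&(P[...,2]>.08)&(P[...,2]<.11)]
    print(n,len(w),(w.mean(0)-[x,y,0]).round(4))
E
```

```text
yellow 101 [-0.0018 -0.0038  0.091 ]
blue 105 [-0.002  -0.0005  0.0905]
red 97 [-0.0022  0.0002  0.0911]
green 101 [-0.0025  0.0011  0.0909]
pb 71 [-0.0005 -0.0003  0.0884]
pr 68 [ 0.0007 -0.0002  0.0886]
```

View pics/top2.png

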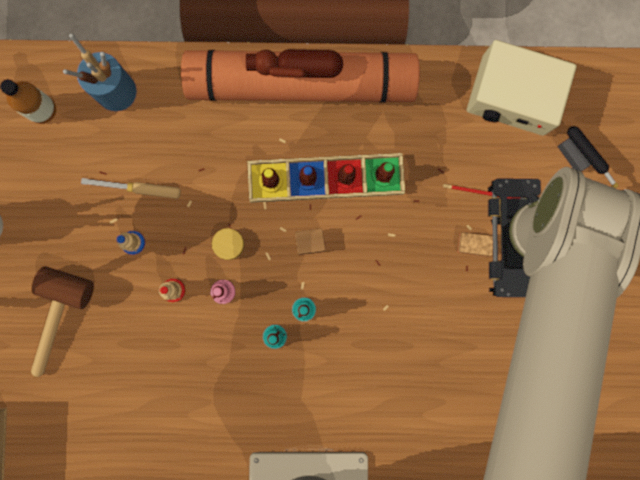

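All four dark figurines stand centred in their matching compartments (270,178), (308,176), (347,174) and (386,172). The pale pair hasn't moved, and the arm is clear.

```bash
python3 -c "
from bench import *
print(close_job())"
```

```text
the job is handed in; nothing more can be done
None
```

The four dark figurines are standing in their colour-matched compartments, the two pale ones are untouched on the bench, nothing fell, and I handed the job in at about 34 s; no verdict came back.

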